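# Click the air nozzle into the push-fit coupler and test its valve lever

## Task

Take the blue air nozzle out of the wooden rack and push its plug into the leaning coupler on the grey air station until it clicks and stays locked in by itself. Then swing the red-balled test lever all the way over to its stop and let it spring back. Leave everything else on the bench where it is.

Things in the scene. Friction and masses are not known exactly. Their poses are not given: they have to be found in the camera images.
- nozzle: Blue air nozzle, about 100 g, 106 mm long, round about its z axis (up, to the brass outlet). Origin: tip of its steel plug, the lower end. Plug 16 mm wide, 0 to 40 mm, the first 7 mm tapering from 8 mm wide, with a 9 mm wide groove at 12 to 20 mm; flange 33 mm wide at 40 to 48 mm. It starts upright in one of the three rack holes, its flange on the rack's top.
- nozzle_grip (a point): Centre of the nozzle's blue grip with black bands: 66 mm above the plug's tip, on the axis. The grip is 20 mm wide and runs from 48 mm (flange) to 84 mm; above it the brass outlet, 18 mm wide tapering to 7 mm, ends at 106 mm.
- rack: Fixed plywood block 60 x 240 x 50 mm (x, y, z), origin at the centre of its underside; three holes 18 mm wide and 45 mm deep along its y axis at -75, 0 and +75 mm. They hold the nozzle and the two dop sticks, in any order.
- dop_a: Brass dop stick with a green stone, loose in a rack hole; 28 mm flange, 12 mm shaft, stands 56 mm above the rack. Origin at the lower end of its shank, z up along it. To be left alone.
- dop_b: The same with an amber stone. To be left alone.
- station: Fixed grey air station, base 130 x 270 x 30 mm (x, y, z), origin at the centre of its underside, upright; it carries the coupler at its -y end and the lever at its +y end, and a small pressure gauge (top at 90 mm) between them.
- coupler: Push-fit coupler fixed on the station: 44 mm square aluminium block, blue ring (41 mm) round the mouth. Origin: centre of the mouth, 105 mm above the bench. z points out of the mouth along the bore and leans 35 degrees from vertical to the station's -y side, away from the lever; x is level, the station's x. The mouth flares from 24 mm wide to a 17.6 mm bore 4 mm down.
- coupler_seat (a point): Where the plug's tip rests when locked: on the bore's axis, 38 mm below the mouth. Sprung locking pins (orange ends at its +x and -x sides) and an ejector resist from about 25 mm depth, about 15 N at most; at 38 mm the pins snap into the groove, at 40 mm the flange meets the ring. Locked, it stays 37 to 40 mm deep; let go earlier, it is pushed back to 33 mm or less and sags some 7 degrees.
- lever_ball (a point): Centre of the lever's red ball, 26 mm in diameter, 90 mm from the hinge, on a 10 mm rod. At rest it leans 0.4 rad from vertical to the station's -x side, ball centre 143 mm above the bench.
- lever_hinge (a point): The lever's hinge centre on the station (60 mm above the bench, 78 mm along the station's y); the hinge axis is the station's y, so the ball swings over the top towards the station's +x. Its side cheeks rise to 75 mm above the bench.
- lever (a joint): Lever angle in rad: 0 at rest, 0.8 at its stop (leaning 0.4 rad to the station's +x side, ball 70 mm farther on). Spring-loaded back to 0, about 2 N at the ball at first and 5 N at the stop.
- paste_bowl: White bowl of green polishing compound, 90 mm wide, 30 mm high, origin under its centre. To be left alone.
- jar: Glass jar with a metal cap, 70 mm wide, 80 mm high, origin under its centre. To be left alone.
- brush: Bench brush 170 mm long, lying flat along its x axis. To be left alone.
- stone_tray: White divided stone tray 100 x 80 x 25 mm, origin under its centre. To be left alone.
- lap_tin: Round metal tin 92 mm wide, 38 mm high, origin under its centre. To be left alone.
Things that resemble listed ones, but are neither listed nor needed, are in the scene too. What is shaped like the nozzle but turquoise is not meant.

How it is judged:
By the outcome, as a careful person would: the job done as asked, in the order asked, and still so for the second after the job is handed in, with the robot touching nothing.
It also fails if it takes over 64 s, if anything falls off the work surface, if the arm or the gripper's body presses on something with over 40 N, if the wrist force passes 120 N, or if a joint passes its speed limit or range.

## Robot

A 6-joint arm with a two-finger parallel gripper is mounted at the origin on the work surface. World frame = base frame: x ahead of the robot, y to its left, z up, the work surface at z = 0. Lengths are in m, angles in rad, forces in N, time in s.
With the tool pointing down it reaches from about 0.275 to 1 m from the base axis. Payload 8.4 kg.
Tool frame: the origin (TCP) lies on the centre line of the jaws, within the pads' length; the fingertips stand 17 mm ahead of it and the grasp point (between the pads) lies 2 mm behind it (bot.tcp_to_tips is the y of the fingertips in the tool frame, in m); y points along the fingers, z is the direction in which the jaws open and shut, and the axes are right-handed (so a half turn about y gives the same grasp; the last joint's range is limited). The gripper opens to 85 mm and grips with 20 to 120 N. Pads are 22 mm wide; open, the fingers measure 114 mm over their backs; the gripper's body (76 mm by 85 mm) begins 54 mm behind the grasp point. The pads swing forward as they close: fully open they stand 13 mm farther back than shut.
Start: joints at [1.141, 0.353, 1.633, -0, 1.155, -0.002], TCP at [0.259, 0.569, 0.248] pointing down, gripper open.
Joint ranges: [-2.63, 2.63], [-0.92, 2.1], [0.06, 2.66], [-1.3, 4.44], [0, 2.69], [-3.02, 3.02]. Speed limits (rad/s): [2.22, 2.22, 2.79, 3.14, 3.14, 3.14].

## Interface

Orientations are given as a unit quaternion [x, y, z, w].
In Python, from workcell import bot, hand, kinematics, get_obs, vision, hand_in gives the robot as it stands. The module is installed in compiled form; this text tells all that it offers. Calls block until the motion is done:
- bot.reach(position, orientation): joint-space move of the TCP to a pose.
- bot.servo_line(position, ori=None, velocity=0.15): straight line of the TCP; ori=None keeps the orientation; velocity is the mean speed in m/s.
- bot.goto_joints(angles): joint-space move.
- hand.move_gripper(opening, strength=None): finger opening in m; strength is the grip in N (None keeps the last); returns when the fingers have stopped.
- bot.dwell(seconds).
- kinematics.solve_ik(position, orientation): joint angles nearest the present ones, or None.
- get_obs(): the state.
- vision.read_camera(name): name is "side" or "top" or "wrist"; returns a dict with "frame" (384x512x3 uint8, red, green, blue), "intrinsics" (3x3 intrinsics, pixels), "view" (4x4, takes a point from world to camera coordinates). Camera axes: x right, y down, z forward; pixel columns grow to the right and rows downward; lengths in m; the calibration is good to about 2 mm. The wrist camera is an equidistant fisheye: a pixel r from the principal point sees the ray r / f radians off the axis. A picture is of the moment at which its call begins. There is no depth.
A pose or a line that the arm cannot do raises bot.IKError and nothing moves.
- hand_in(): hands the job in, once; it reports no verdict.
The state is a dict: "time_s": time; "joint_pos": joint angles; "joint_vel": joint speeds; "joint_efforts": joint torques, N m; "position": TCP position; "orientation": TCP orientation; "wrist_force": force on the tool from outside, world axes, zero at the start; "ft_torque": the same for the moment, N m; "gripper_width": finger opening in m.
Only numpy, scipy, OpenCV 4.12 (cv2) and the standard library are available. Lean on these libraries where they do the work, as an engineer would, in place of code of your own. Each camera call takes 0.05 s, during which the arm holds its last target.

## Working session

There is one attempt and no reset: what is moved stays moved. The work goes in short steps, each a Python script; the robot and the scene stay as the last script left them, time stands still between calls to the robot, and variables do not carry over. Pictures are saved under pics/ and viewed, and the job is handed in when it is done.

```bash
mkdir -p pics; ls; python3 - <<'E'
from workcell import bot, hand, kinematics, get_obs, vision
import cv2, numpy as np
for n in ["side","top","wrist"]:
    r=vision.read_camera(n); cv2.imwrite(f"pics/{n}0.png",cv2.cvtColor(r["frame"],cv2.COLOR_RGB2BGR))
    np.savez(f"{n}0.npz",**r); print(n,np.round(r["intrinsics"],1).tolist(),np.round(r["view"],3).tolist())
o=get_obs(); print({k:np.round(v,3).tolist() for k,v in o.items()}, bot.tcp_to_tips)
E
```

```text
pics
side [[459.7, 0.0, 260.5], [0.0, 459.7, 189.0], [0.0, 0.0, 1.0]] [[0.903, -0.429, 0.011, -0.535], [-0.297, -0.645, -0.704, 0.266], [0.309, 0.633, -0.71, 1.039], [0.0, 0.0, 0.0, 1.0]]
top [[446.6, 0.0, 258.9], [0.0, 446.6, 185.7], [0.0, 0.0, 1.0]] [[-0.006, -1.0, -0.021, 0.025], [-0.998, 0.007, -0.062, 0.563], [0.063, 0.02, -0.998, 1.519], [0.0, 0.0, 0.0, 1.0]]
wrist [[297.3, 0.0, 255.8], [0.0, 297.3, 187.1], [0.0, 0.0, 1.0]] [[0.414, 0.91, -0.0, -0.626], [0.863, -0.392, 0.318, -0.042], [0.289, -0.132, -0.948, 0.38], [0.0, 0.0, 0.0, 1.0]]
{'time_s': 0.15, 'joint_pos': [1.141, 0.354, 1.634, -0.0, 1.155, -0.002], 'joint_vel': [-0.002, -0.003, -0.003, -0.0, -0.001, 0.0], 'joint_efforts': [0.0, -60.564, -34.234, 0.0, 0.006, -0.0], 'position': [0.259, 0.568, 0.248], 'orientation': [0.691, -0.15, 0.15, -0.691], 'wrist_force': [0.47, 0.128, 0.224], 'ft_torque': [0.015, 0.015, -0.034], 'gripper_width': 0.085} 0.017
```

View pics/side0.png

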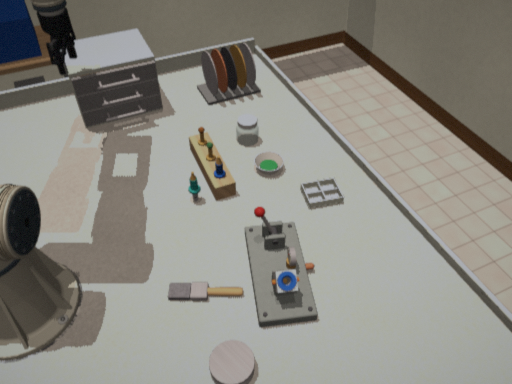

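View pics/top0.png

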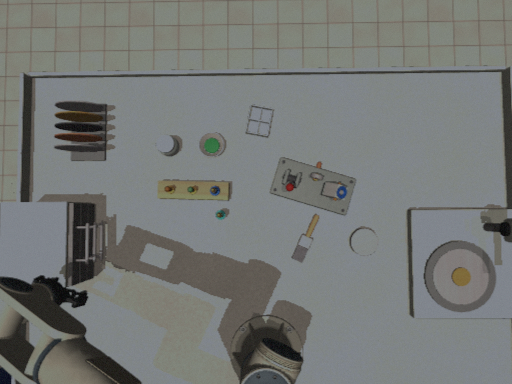

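View pics/wrist0.png

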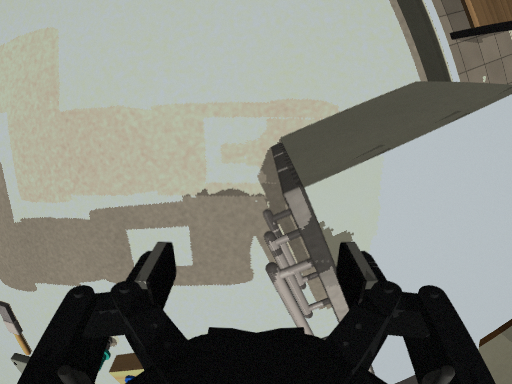

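```bash
python3 - <<'E'
import cv2
s=cv2.imread("pics/side0.png");t=cv2.imread("pics/top0.png")
a=cv2.resize(s[115:215,170:270],(400,400),interpolation=cv2.INTER_CUBIC)
b=cv2.resize(s[195:325,230:330],(308,400),interpolation=cv2.INTER_CUBIC)
cv2.imwrite("pics/c1.png",cv2.hconcat([a,b]))
a=cv2.resize(t[165:225,150:240],(600,400)[0:2] if 0 else (390,260),interpolation=cv2.INTER_CUBIC)
b=cv2.resize(t[150:220,265:365],(390,273),interpolation=cv2.INTER_CUBIC)[:260]
cv2.imwrite("pics/c2.png",cv2.hconcat([a,b]))
E
```

```text
(no output)
```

View pics/c1.png

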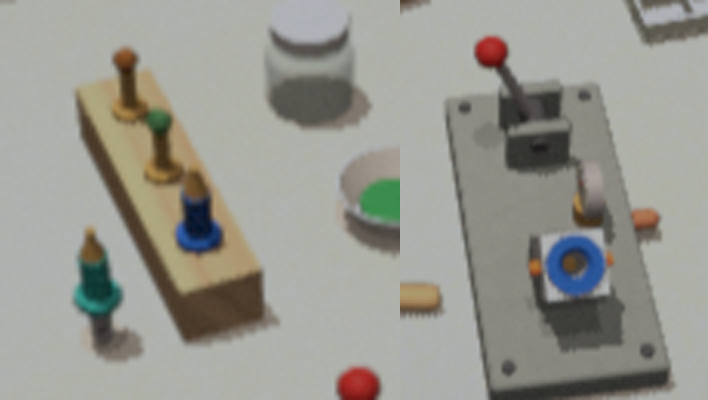

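View pics/c2.png

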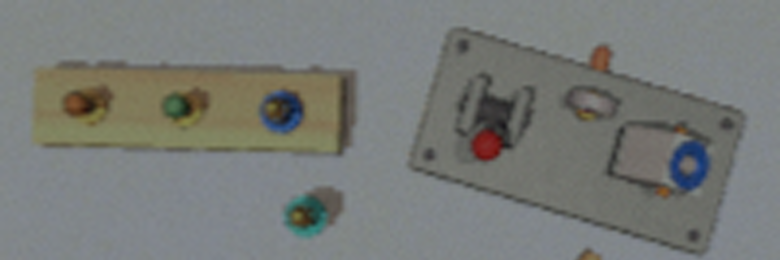

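```bash
cat > h.py <<'E'
import numpy as np, cv2
from scipy.spatial.transform import Rotation as R
def ray(r,px):
    K=r["intrinsics"];V=r["view"];u=np.array(px,float)
    d=np.array([(u[0]-K[0,2])/K[0,0],(u[1]-K[1,2])/K[1,1],1])
    if r.get("fish",False):
        n=np.hypot(d[0],d[1]); d=np.array([d[0]/n*np.sin(n),d[1]/n*np.sin(n),np.cos(n)]) if n>1e-9 else np.array([0,0,1.])
    Rm=V[:3,:3];c=-Rm.T@V[:3,3]; d=Rm.T@d; return c,d/np.linalg.norm(d)
def plane(r,px,z):
    c,d=ray(r,px); return c+d*(z-c[2])/d[2]
def tri(rays):
    A=np.zeros((3,3));b=np.zeros(3)
    for c,d in rays:
        P=np.eye(3)-np.outer(d,d);A+=P;b+=P@c
    p=np.linalg.solve(A,b); return p,[np.linalg.norm((np.eye(3)-np.outer(d,d))@(p-c)) for c,d in rays]
def proj(r,p):
    q=r["view"][:3,:3]@np.array(p)+r["view"][:3,3]; K=r["intrinsics"]
    if r.get("fish",False):
        rho=np.hypot(q[0],q[1]);th=np.arctan2(rho,q[2]);q2=q[:2]/rho*th
    else: q2=q[:2]/q[2]
    return K[0,0]*q2[0]+K[0,2],K[1,1]*q2[1]+K[1,2]
def load(n):
    r=dict(np.load(n+".npz")); r["fish"]="wrist" in n; return r
def hsv(r): return cv2.cvtColor(r["frame"],cv2.COLOR_RGB2HSV)
def blobs(m,mn=8):
    n,l,s,c=cv2.connectedComponentsWithStats(m.astype(np.uint8)); 
    return [(int(s[i,4]),np.round(c[i],1).tolist(),s[i,:4].tolist()) for i in range(1,n) if s[i,4]>=mn]
def blue(r): h=hsv(r); return cv2.inRange(h,(108,130,40),(125,255,255))>0
def red(r): h=hsv(r); return ((h[...,0]<5)|(h[...,0]>174))&(h[...,1]>150)&(h[...,2]>80)
E
python3 - <<'E'
from h import *
for n in ["side0","top0"]:
    r=load(n); print(n,"blue",blobs(blue(r)),"red",blobs(red(r)))
E
```

```text
side0 blue [(1865, [16.1, 31.8], [0, 0, 41, 63]), (79, [219.2, 172.0], [214, 166, 11, 12]), (203, [286.6, 280.8], [278, 272, 18, 19])] red [(65, [259.1, 211.2], [255, 207, 9, 9])]
top0 blue [(23, [216.3, 191.0], [212, 187, 7, 8]), (61, [341.4, 192.1], [337, 187, 9, 11])] red [(39, [289.3, 186.9], [286, 184, 7, 7])]
```

```bash
python3 - <<'E'
from h import *
s,t=load("side0"),load("top0")
print("ball",tri([ray(s,(259.1,211.2)),ray(t,(289.3,186.9))]), plane(t,(289.3,186.9),.143),plane(s,(259.1,211.2),.143))
print("mouth",tri([ray(s,(287,281.5)),ray(t,(341.6,192))]),plane(t,(341.6,192),.105),plane(s,(287,281.5),.105))
print("flange",plane(t,(215.5,190.5),.09), plane(s,(219.4,173.5),.098))
for c in [(280.9,157.2),(356,179),(345.8,215.4),(270.1,192.3)]: print(plane(t,c,.03))
# rack corners
for c in [(158,181.0),(229.5,181.6),(228.5,200.5),(157.8,198.5)]: print("rack",plane(t,c,.05))
E
```

```text
ball (array([ 0.55052624, -0.07728657,  0.14384076]), [np.float64(0.00032938075467028833), np.float64(0.0003293807546701674)]) [ 0.55088397 -0.07744667  0.143     ] [ 0.55054088 -0.07650525  0.143     ]
mouth (array([ 0.53543328, -0.24850447,  0.10075009]), [np.float64(0.00017623026778057323), np.float64(0.00017623026778062502)]) [ 0.53539466 -0.24787776  0.105     ] [ 0.53375892 -0.25083731  0.105     ]
flange [0.54397824 0.16226297 0.09      ] [0.53025167 0.12477065 0.098     ]
[ 0.65972636 -0.05515633  0.03      ]
[ 0.58287044 -0.30979827  0.03      ]
[ 0.45950363 -0.27296977  0.03      ]
[ 0.53964828 -0.01725231  0.03      ]
rack [0.57972055 0.36223667 0.05      ]
rack [0.57583464 0.11960632 0.05      ]
rack [0.5120464  0.12310716 0.05      ]
rack [0.52041741 0.36243779 0.05      ]
```

```bash
cat >> h.py <<'E'
def toolR(y,z):
    y=np.array(y,float);y/=np.linalg.norm(y);z=np.array(z,float);z-=y*(z@y);z/=np.linalg.norm(z)
    return R.from_matrix(np.stack([np.cross(y,z),y,z],1))
yaw=np.radians(-17.1)
XS=np.array([np.cos(yaw),np.sin(yaw),0]);YS=np.array([-np.sin(yaw),np.cos(yaw),0]);ZW=np.array([0,0,1.])
ZC=np.cos(np.radians(35))*ZW-np.sin(np.radians(35))*YS
MOUTH=np.array([.5345,-.2490,.105])
E
python3 - <<'E'
from h import *
from workcell import kinematics,get_obs
o=get_obs();Rt=R.from_quat(o["orientation"]);print("tool x,y,z cols\n",Rt.as_matrix().round(2))
r=load("wrist0");V=r["view"];c=-V[:3,:3].T@V[:3,3]
print("cam in tool",Rt.inv().apply(c-o["position"]).round(3),"axis in tool",Rt.inv().apply(V[2,:3]).round(3),"img x in tool",Rt.inv().apply(V[0,:3]).round(3))
for s in (1,-1):
  q=toolR(-ZW,s*XS).as_quat()
  print(s,"grasp",kinematics.solve_ik([.546,.166,.25],q))
  qi=toolR(-ZC,s*XS).as_quat()
  for d in (.12,0): print("ins",kinematics.solve_ik(MOUTH+ZC*(.03+d),qi))
  for s2 in (1,-1): print("lever",kinematics.solve_ik([.53,-.07,.15],toolR(-ZW,s2*YS).as_quat()))
E
```

```text
tool x,y,z cols
 [[ 0.91 -0.    0.41]
 [-0.41 -0.    0.91]
 [ 0.   -1.   -0.  ]]
cam in tool [-0.081 -0.126  0.001] axis in tool [0.318 0.948 0.001] img x in tool [-0.001 -0.001  1.   ]
1 grasp [ 2.92520831e-01  2.67383904e-01  1.74992090e+00 -4.44089210e-16
  1.12428785e+00  5.90972133e-01]
ins [-0.84511853  0.51668637  1.56636714  0.51780296  1.42871146 -0.71941865]
ins [-0.75450447  0.59057776  1.6989819   0.58184128  1.21401878 -0.76539104]
lever [-1.34121265e-01  3.33272344e-01  1.91419502e+00 -4.44089210e-16
  8.94125289e-01 -1.40646629e+00]
lever [-1.34121265e-01  3.33272344e-01  1.91419502e+00 -4.44089210e-16
  8.94125289e-01  1.73512636e+00]
-1 grasp [ 2.92520831e-01  2.67383904e-01  1.74992090e+00 -4.44089210e-16
  1.12428785e+00 -2.55062052e+00]
ins [-0.84511853  0.51668637  1.56636714  0.51780296  1.42871146  2.42217401]
ins [-0.75450447  0.59057776  1.6989819   0.58184128  1.21401878  2.37620161]
lever [-1.34121265e-01  3.33272344e-01  1.91419502e+00 -4.44089210e-16
  8.94125289e-01 -1.40646629e+00]
lever [-1.34121265e-01  3.33272344e-01  1.91419502e+00 -4.44089210e-16
  8.94125289e-01  1.73512636e+00]
```

```bash
python3 - <<'E'
from h import *
from workcell import bot,hand,vision,get_obs
q=toolR(-ZW,XS).as_quat()
bot.reach([.546,.166,.25],q); hand.move_gripper(.048)
r=vision.read_camera("wrist");np.savez("wrist1.npz",**r);cv2.imwrite("pics/wrist1.png",cv2.cvtColor(r["frame"],cv2.COLOR_RGB2BGR))
r["fish"]=True
print(blobs(blue(r),30)); print(proj(r,[.546,.166,.116]),proj(r,[.546,.166,.058])); o=get_obs();print(o["time_s"],o["position"])
E
```

```text
[(342, [256.0, 158.2], [242, 148, 29, 25])]
(np.float64(254.88954828394768), np.float64(183.55459393257678)) (np.float64(254.98034266535112), np.float64(167.55565019071253))
2.4583 [0.5459794  0.16610167 0.24999914]
```

View pics/wrist1.png

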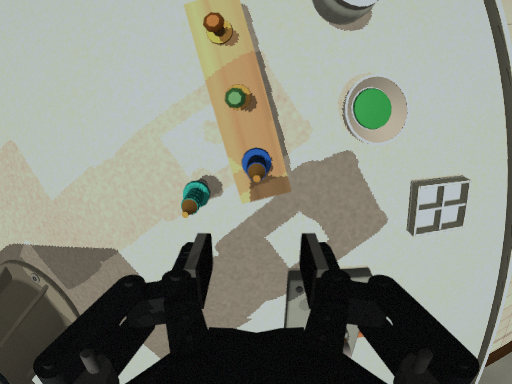

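```bash
python3 - <<'E'
from h import *
r=load("wrist1");f=cv2.cvtColor(r["frame"],cv2.COLOR_RGB2BGR)
cv2.imwrite("pics/c3.png",cv2.resize(f[135:195,165:295],(780,360),interpolation=cv2.INTER_NEAREST))
E
```

```text
(no output)
```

View pics/c3.png

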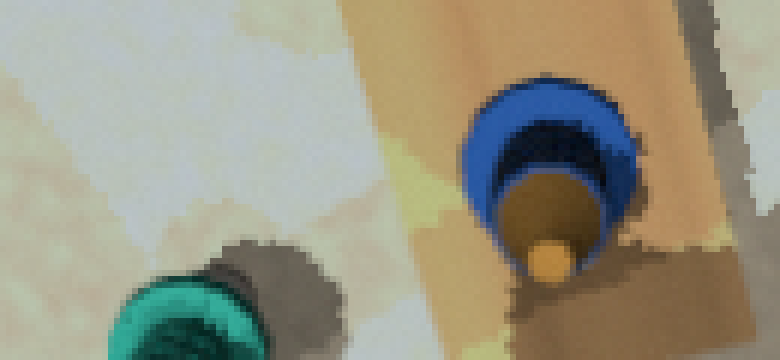

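```bash
python3 - <<'E'
from h import *
r=load("wrist1")
print(plane(r,(256.6,178.5),.116),plane(r,(256.4,162),.058),plane(r,(256.5,149.0-1+0),.058))
print(plane(load("side0"),(219.2,172),.072))
E
```

```text
[0.54891302 0.17016913 0.116     ] [0.5493428  0.17157641 0.058     ] [0.55402616 0.18652453 0.058     ]
[0.5410019  0.15677526 0.072     ]
```

```bash
python3 - <<'E'
from h import *
from workcell import bot,hand,vision,get_obs
N=[.549,.1708]
bot.reach(N+[.16],toolR(-ZW,XS).as_quat()); bot.servo_line(N+[.078]);
print(get_obs()["wrist_force"])
hand.move_gripper(.0,60); o=get_obs();print(o["gripper_width"],o["wrist_force"])
bot.servo_line(N+[.20]); o=get_obs();print(o["gripper_width"],o["wrist_force"],o["position"],o["time_s"])
r=vision.read_camera("wrist");np.savez("wrist2.npz",**r);a=r["frame"]
r=vision.read_camera("side");np.savez("side2.npz",**r);b=r["frame"]
f=cv2.hconcat([cv2.resize(a[130:384,130:384],(400,400)),cv2.resize(b[80:230,150:300],(400,400))])
cv2.imwrite("pics/g2.png",cv2.cvtColor(f,cv2.COLOR_RGB2BGR))
E
```

```text
[-0.66372458  0.35141909  1.20990554]
0.01828825904263256 [-2.49152273  0.57647214  7.20344122]
0.0181550384012784 [-0.18124784  0.44919864 -1.35756949] [0.54841544 0.17059347 0.19911998] 4.95
```

View pics/g2.png

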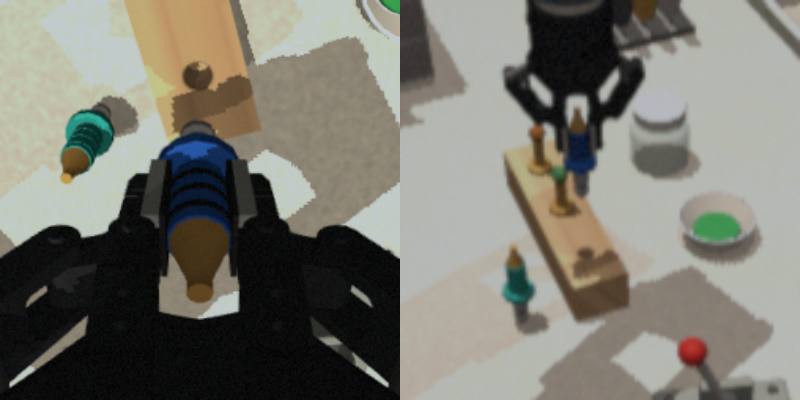

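```bash
python3 - <<'E'
from h import *
r=load("wrist2");f=cv2.cvtColor(r["frame"],cv2.COLOR_RGB2BGR)
p=np.array([0.54841544,0.17059347,0.19911998])
Rt=toolR(-ZW,XS)
for px,z in [((257.6,314.8),.237),]:
    print(Rt.inv().apply(plane(r,px,z)-p).round(4))
for zt in (-.038,-.016,.020,.028,.068): print(zt,np.round(proj(r,p+Rt.apply([0,zt,0])),1))
cv2.imwrite("pics/c4.png",cv2.resize(f[195:335,205:310],(450,600),interpolation=cv2.INTER_NEAREST))
E
```

```text
[-0.0009 -0.0379  0.0015]
-0.038 [253.9 316.7]
-0.016 [254.1 283.9]
0.02 [254.5 245.3]
0.028 [254.5 238.5]
0.068 [254.7 211.7]
```

View pics/c4.png

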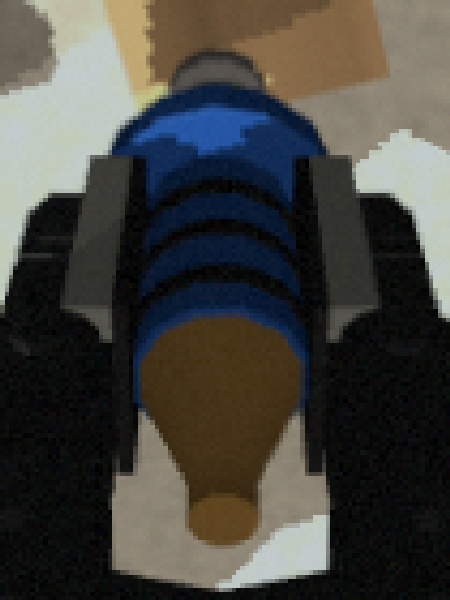

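```bash
python3 - <<'E'
from h import *
from workcell import bot,hand,vision,get_obs
qi=toolR(-ZC,XS).as_quat()
bot.servo_line([.548,.17,.27],velocity=.25)
bot.reach(MOUTH+ZC*.25,qi)
bot.servo_line(MOUTH+ZC*(.068+.07)); bot.dwell(.3)
o=get_obs();print(o["gripper_width"],o["wrist_force"],o["position"],o["time_s"],R.from_quat(o["orientation"]).as_matrix().round(4).tolist())
out=[]
for n in("wrist","side","top"):
    r=vision.read_camera(n);np.savez(n+"3.npz",**r);cv2.imwrite(f"pics/{n}3.png",cv2.cvtColor(r["frame"],cv2.COLOR_RGB2BGR))
E
```

```text
0.01821955286534389 [-0.04151614 -1.17858985 -1.20479423] [ 0.5112615  -0.32513537  0.2184645 ] 8.7 [[-0.2409, 0.1694, 0.9557], [-0.7832, 0.5476, -0.2945], [-0.5732, -0.8194, 0.0007]]
```

View pics/wrist3.png

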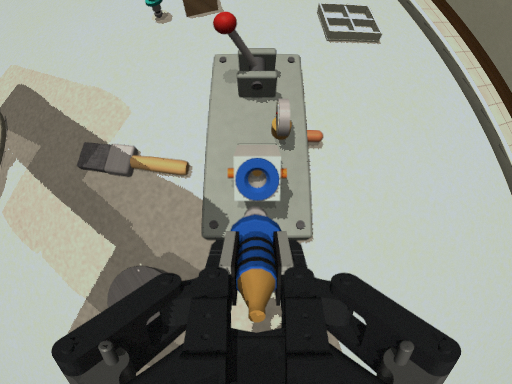

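View pics/side3.png

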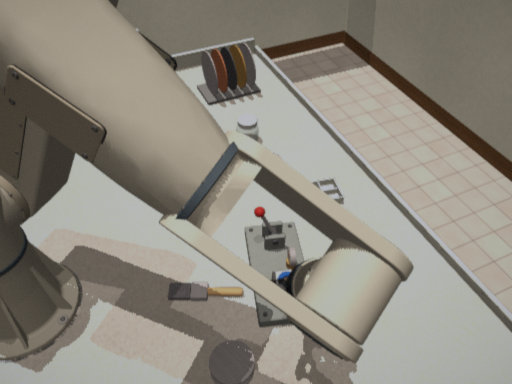

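```bash
python3 - <<'E'
from h import *
r=load("wrist3");f=cv2.cvtColor(r["frame"],cv2.COLOR_RGB2BGR)
m=blue(r); m[207:]=0
print(blobs(m,20))
c=max(cv2.findContours(m.astype(np.uint8),cv2.RETR_EXTERNAL,cv2.CHAIN_APPROX_NONE)[0],key=cv2.contourArea)
print(cv2.fitEllipse(c))
for t in (0,-.038): print("mouth/seat pred",np.round(proj(r,MOUTH+ZC*t),1))
Rt=toolR(-ZC,XS);p=np.array([0.5112615,-0.32513537,0.2184645])
for t in (-.038,.02,.028,.068): print("noz pred",t,np.round(proj(r,p+Rt.apply([0,t,0])),1))
cv2.imwrite("pics/c5.png",cv2.resize(f[145:325,190:330],(466,600),interpolation=cv2.INTER_NEAREST))
# screw heads yaw
g=cv2.cvtColor(r["frame"],cv2.COLOR_RGB2GRAY)
cv2.imwrite("pics/c6.png",cv2.resize(f[40:250,195:320],(357,600),interpolation=cv2.INTER_CUBIC))
E
```

```text
[(1132, [256.9, 178.8], [236, 158, 43, 42])]
((256.8689270019531, 178.71697998046875), (41.08386993408203, 41.98219680786133), 99.12692260742188)
mouth/seat pred [254.6 181.7]
mouth/seat pred [254.7 170.9]
noz pred -0.038 [254.1 317.7]
noz pred 0.02 [254.5 245.7]
noz pred 0.028 [254.5 238.9]
noz pred 0.068 [254.7 211.9]
```

View pics/c5.png

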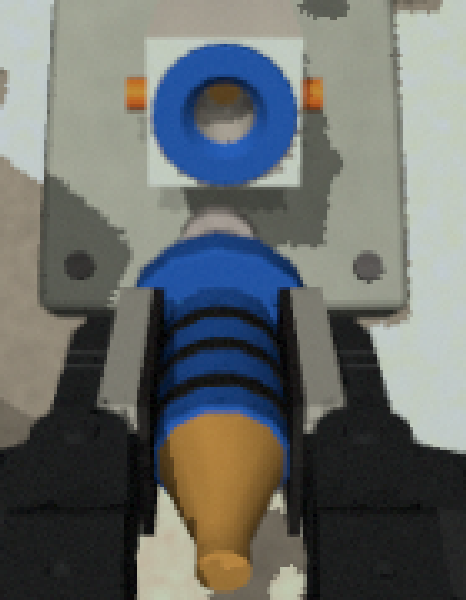

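View pics/c6.png

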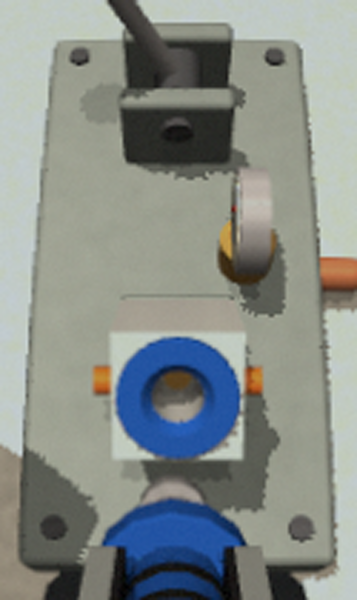

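```bash
python3 - <<'E'
from h import *
from workcell import bot,hand,vision,get_obs
r=load("wrist3")
Rt=toolR(-ZC,XS);p=np.array([0.5112615,-0.32513537,0.2184645])
print("plug top edge pred",min(proj(r,p+Rt.apply([-.008,.061,0]))[1],proj(r,p+Rt.apply([-.004,.068,0]))[1]),"obs 207.5; flange far edge",proj(r,p+Rt.apply([-.0165,.028,0]))[1],"obs ~",145+234/3.333)
TX=Rt.apply([1,0,0])
M2=MOUTH+XS*.0013-TX*.0012
bot.servo_line(M2+ZC*(.068+.010),velocity=.08);bot.dwell(.2)
r=vision.read_camera("wrist");np.savez("wrist4.npz",**r);f=cv2.cvtColor(r["frame"],cv2.COLOR_RGB2BGR)
cv2.imwrite("pics/c7.png",cv2.resize(f[175:325,200:315],(460,600),interpolation=cv2.INTER_NEAREST))
o=get_obs();print(o["position"],M2+ZC*.078,o["wrist_force"])
E
```

```text
plug top edge pred 205.07915998357288 obs 207.5; flange far edge 212.9748616670172 obs ~ 215.20702070207022
[ 0.52294161 -0.29157291  0.16991151] [ 0.52287651 -0.29120391  0.16958215] [ 0.2664427   0.55233083 -1.09795536]
```

View pics/c7.png

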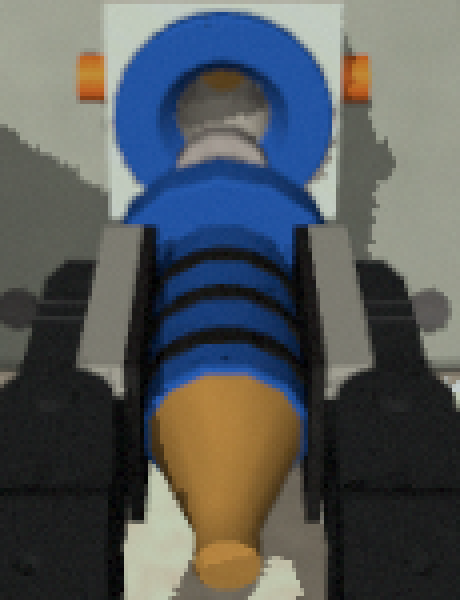

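```bash
python3 - <<'E'
from h import *
r=load("wrist4");Rt=toolR(-ZC,XS);p=np.array([0.52294161,-0.29157291,0.16991151])
P=lambda x,y,z=0:np.round(proj(r,p+Rt.apply([x,y,z])),1)
print("plug top",P(-.008,.061),P(-.004,.068),"mouth centre on axis",P(0,.078),"ring top/side",P(-.0205,.078),P(0,.078,.0205),"flange top",P(-.0165,.028),"outlet",P(0,-.038))
m=blue(r); m[207+10:]=0
# ring outer contour upper part
c=max(cv2.findContours(m.astype(np.uint8),cv2.RETR_EXTERNAL,cv2.CHAIN_APPROX_NONE)[0],key=cv2.contourArea)[:,0]
c=c[c[:,1]<212]; print(len(c)); print(cv2.fitEllipse(c.reshape(-1,1,2)))
x=np.argwhere(m)
for row in (190,200,205,210): 
    q=np.where(m[row])[0]; print(row,q.min(),q.max())
E
```

```text
plug top [254.6 205. ] [254.6 206.6] mouth centre on axis [254.6 206.5] ring top/side [254.6 179.9] [282.4 206.5] flange top [254.4 212.9] outlet [253.9 317.6]
142
((255.41574096679688, 196.0791015625), (34.60152053833008, 53.19274139404297), 90.22174072265625)
190 233 278
200 229 282
205 229 282
210 230 281
```

```bash
python3 - <<'E'
from h import *
from workcell import bot,hand,vision,get_obs
Rt=toolR(-ZC,XS);TX=Rt.apply([1,0,0])
M3=MOUTH+XS*.0013-TX*.0036
f0=None
for d in (.010,.002,-.003,-.006,-.009):
    bot.servo_line(M3+ZC*(.068+d),velocity=.05);bot.dwell(.15)
    o=get_obs();f=Rt.inv().apply(o["wrist_force"]);t=Rt.inv().apply(o["ft_torque"])
    f0=f if f0 is None else f0
    print(d,"tool force",(f-f0).round(1),"torq",t.round(2),"err",(Rt.inv().apply(o["position"]-M3-ZC*(.068+d))*1e3).round(2))
    if abs(f-f0).max()>12: break
r=vision.read_camera("wrist");np.savez("wrist5.npz",**r);f=cv2.cvtColor(r["frame"],cv2.COLOR_RGB2BGR)
cv2.imwrite("pics/c8.png",cv2.resize(f[175:325,200:315],(460,600),interpolation=cv2.INTER_NEAREST))
E
```

```text
0.01 tool force [0. 0. 0.] torq [-0.01  0.02 -0.36] err [-0.02 -0.04  0.01]
0.002 tool force [ 0.5 -0.6  0.1] torq [-0.05 -0.03 -0.3 ] err [0.01 0.01 0.03]
-0.003 tool force [-0.7  0.3  0. ] torq [-0.   -0.03 -0.34] err [-0.   -0.03  0.01]
-0.006 tool force [-1.  -0.5 -0.6] torq [ 0.02 -0.01 -0.35] err [ 0.01 -0.02  0.02]
-0.009 tool force [-0.5  0.6  0.3] torq [ 0.03 -0.02 -0.41] err [ 0.01 -0.01  0.02]
```

View pics/c8.png

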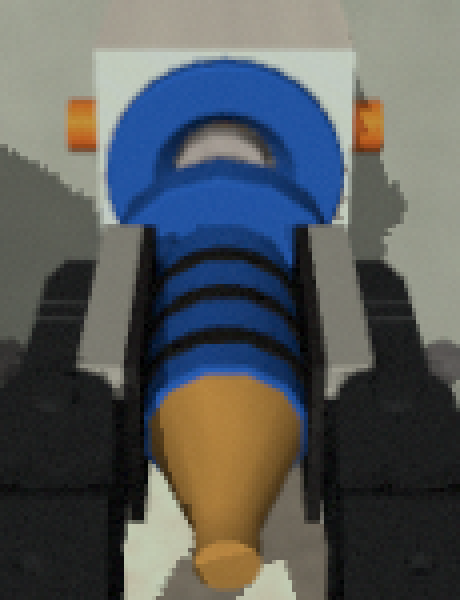

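```bash
cat >> h.py <<'E'
from workcell import bot,hand,vision,get_obs
RI=toolR(-ZC,XS);TX=RI.apply([1,0,0])
F0=None
def step(M,d,v=.05,dw=.15):
    bot.servo_line(M+ZC*(.068+d),velocity=v);bot.dwell(dw)
    o=get_obs();f=RI.inv().apply(o["wrist_force"]);t=RI.inv().apply(o["ft_torque"])
    print(d,"F",f.round(1),"T",t.round(2),"err",(RI.inv().apply(o["position"]-M-ZC*(.068+d))*1e3).round(2),"t",round(o["time_s"],1))
    return f,t
E
python3 - <<'E'
from h import *
M=MOUTH+XS*.0016-TX*.0036
for d in (-.009,-.013,-.016,-.019,-.022):
    f,t=step(M,d)
    if np.abs(f).max()>14: break
r=vision.read_camera("wrist");np.savez("wrist6.npz",**r);f=cv2.cvtColor(r["frame"],cv2.COLOR_RGB2BGR)
cv2.imwrite("pics/c9.png",cv2.resize(f[175:325,200:315],(460,600),interpolation=cv2.INTER_NEAREST))
E
```

```text
-0.009 F [0.4 0.8 0.2] T [ 0.01 -0.04 -0.35] err [ 0.01 -0.04  0.02] t 12.5
-0.013 F [1.6 1.4 0.2] T [-0.03 -0.02 -0.41] err [ 0.01  0.05 -0.01] t 12.9
-0.016 F [ 0.6  1.1 -0.4] T [ 0.01  0.04 -0.49] err [ 0.01  0.01 -0.02] t 13.3
-0.019 F [0.9 0.7 0.4] T [-0.03  0.03 -0.5 ] err [ 0.    0.03 -0.02] t 13.7
-0.022 F [ 1.   1.7 -0.7] T [ 0.02  0.04 -0.53] err [-0.02  0.04 -0.04] t 14.1
```

View pics/c9.png

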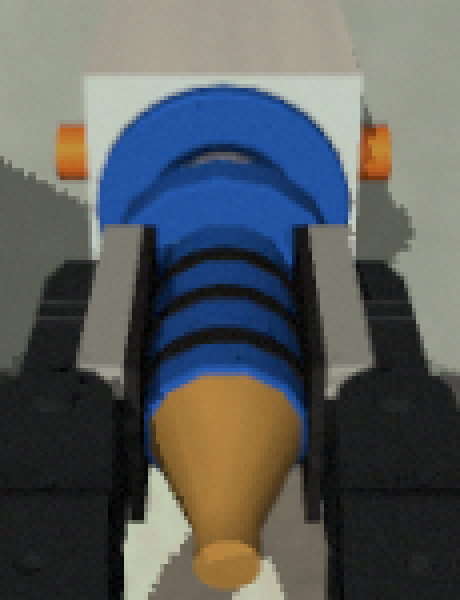

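```bash
python3 - <<'E'
from h import *
M=MOUTH+XS*.0016-TX*.0036
hand.move_gripper(0,100)
for d in (-.025,-.028,-.031,-.033,-.035,-.0365,-.038,-.039,-.040,-.041):
    f,t=step(M,d,v=.04,dw=.12)
    if np.abs(f).max()>28: break
r=vision.read_camera("wrist");np.savez("wrist7.npz",**r);f=cv2.cvtColor(r["frame"],cv2.COLOR_RGB2BGR)
cv2.imwrite("pics/c10.png",cv2.resize(f[175:325,200:315],(460,600),interpolation=cv2.INTER_NEAREST))
E
```

```text
-0.025 F [ 0.7  2.1 -0.4] T [-0.03 -0.03 -0.48] err [-0.    0.08 -0.04] t 14.7
-0.028 F [ 2.2  0.  -0.1] T [ 0.05 -0.07 -0.55] err [ 0.02  0.08 -0.  ] t 15.1
-0.031 F [ 2.2 -2.1  0.5] T [ 0.28  0.03 -0.57] err [ 0.02 -0.06  0.22] t 15.5
-0.033 F [ 2.2 -3.2  2. ] T [ 0.35  0.   -0.55] err [ 0.02 -0.12  0.21] t 15.8
-0.035 F [ 1.9 -2.7  1.9] T [ 0.38 -0.05 -0.56] err [-0.   -0.    0.15] t 16.2
-0.0365 F [ 2.2 -1.3  2.9] T [ 0.62  0.01 -0.62] err [0.04 0.18 0.08] t 16.6
-0.038 F [ 1.2 -5.1  2.4] T [ 0.5  -0.07 -0.64] err [ 0.01 -0.13  0.09] t 16.9
-0.039 F [ 1.3 -5.7  2. ] T [ 0.38  0.02 -0.6 ] err [ 0.04 -0.28  0.08] t 17.3
-0.04 F [  1.4 -14.   -1.8] T [-0.04 -0.   -0.54] err [ 0.05 -1.2   0.12] t 17.7
-0.041 F [  0.6 -22.8  -4.3] T [-0.6   0.04 -0.43] err [ 0.05 -2.12  0.12] t 18.0
```

View pics/c10.png

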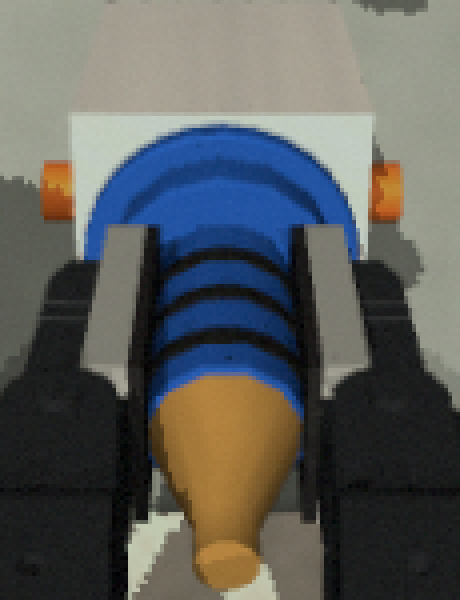

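```bash
python3 - <<'E'
from h import *
M=MOUTH+XS*.0016-TX*.0036
for d in (-.040,-.039,-.038,-.037,-.036,-.035,-.034):
    f,t=step(M,d,v=.04,dw=.12)
    if f[1]>8: break
E
```

```text
-0.04 F [  0.3 -14.   -0.8] T [-0.08  0.   -0.47] err [ 0.08 -1.21  0.12] t 18.5
-0.039 F [ 2.3 -6.7  0.9] T [ 0.34 -0.01 -0.56] err [ 0.04 -0.32  0.09] t 18.8
-0.038 F [ 1.4 -5.2  1.7] T [ 0.48 -0.01 -0.6 ] err [ 0.03 -0.1   0.07] t 19.2
-0.037 F [ 1.3 -5.6  1.2] T [ 0.43  0.04 -0.64] err [ 0.02 -0.11  0.09] t 19.6
-0.036 F [1.7 5.  4.9] T [ 1.04 -0.01 -0.72] err [-0.03  0.58 -0.13] t 19.9
-0.035 F [ 3.3 11.3  6.8] T [ 1.43 -0.06 -0.81] err [-0.02  1.33 -0.32] t 20.3
```

```bash
python3 - <<'E'
from h import *
M=MOUTH+XS*.0016-TX*.0036
step(M,-.037)
hand.move_gripper(.06); bot.dwell(.2)
r=vision.read_camera("wrist");a=r["frame"]
bot.servo_line(M+ZC*.17,velocity=.15);bot.dwell(.2)
r=vision.read_camera("wrist");np.savez("wrist8.npz",**r);b=r["frame"]
f=cv2.hconcat([cv2.resize(x[100:350,130:380],(400,400)) for x in (a,b)])
cv2.imwrite("pics/c11.png",cv2.cvtColor(f,cv2.COLOR_RGB2BGR));print(get_obs()["time_s"])
E
```

```text
-0.037 F [ 1.3 -2.4  0.5] T [ 0.32  0.05 -0.65] err [ 0.   -0.27 -0.17] t 20.7
22.75
```

View pics/c11.png

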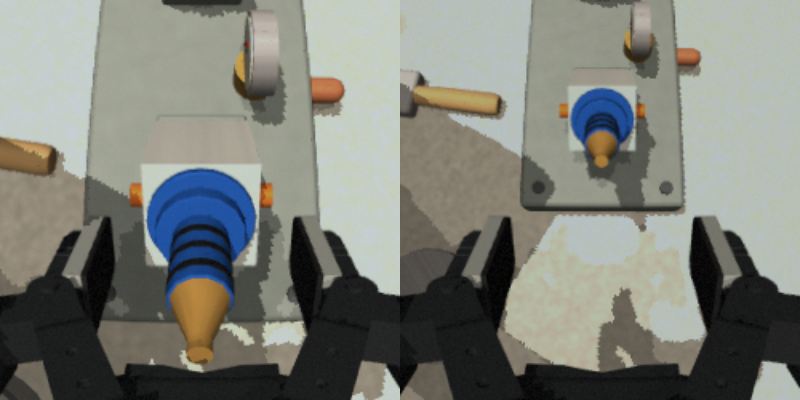

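```bash
python3 - <<'E'
from h import *
B=np.array([.5506,-.077,.147]); q=toolR(-ZW,YS)
bot.servo_line(get_obs()["position"]+[0,0,.08],velocity=.2)
hand.move_gripper(0,60)
P=B-XS*.045
bot.reach(P+ZW*.10,q.as_quat()); bot.dwell(.1)
r=vision.read_camera("wrist");np.savez("wrist9.npz",**r);cv2.imwrite("pics/wrist9.png",cv2.cvtColor(r["frame"],cv2.COLOR_RGB2BGR))
o=get_obs();print(o["time_s"],o["gripper_width"],o["position"],o["wrist_force"]);r["fish"]=True;print(blobs(red(r)),proj(r,[.5506,-.077,.1435]))
E
```

```text
25.1583 -0.0001218796330604061 [ 0.50800873 -0.06514506  0.24705158] [ 0.85325126  0.25003209 -0.62060847]
[] (np.float64(255.2584245662986), np.float64(239.30277854250363))
```

View pics/wrist9.png

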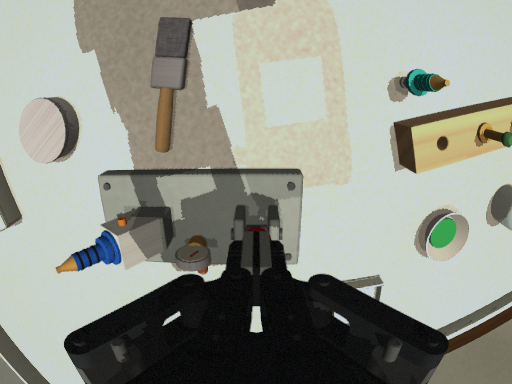

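```bash
python3 - <<'E'
from h import *
B=np.array([.5506,-.077,.147]); q=toolR(-ZW,YS)
bot.servo_line(B-XS*.045,velocity=.12); bot.dwell(.1)
f0=get_obs()["wrist_force"];print(f0)
s=-.045; log=[]
while s<.062:
    s+= .012 if s<.025 else .003
    bot.servo_line(B+XS*s,velocity=.1 if s<.03 else .05); bot.dwell(.05)
    o=get_obs();f=(o["wrist_force"]-f0); fx=f@XS
    print(round(s,3),"fx",round(fx,1),"fy",round(f@YS,1),"fz",round(f[2],1),"lag",round((o["position"]-B-XS*s)@XS*1e3,2))
    if abs(fx)>16: break
print(o["time_s"])
for n in("side","wrist"):
    r=vision.read_camera(n);r["fish"]=n=="wrist";np.savez(n+"10.npz",**r);cv2.imwrite(f"pics/{n}10.png",cv2.cvtColor(r["frame"],cv2.COLOR_RGB2BGR));print(blobs(red(r)),proj(r,np.array([.5506,-.077,.1435])+XS*.07))
E
```

```text
[ 0.17316754 -0.70587264  0.09343433]
-0.033 fx -0.6 fy -0.0 fz -0.3 lag 0.09
-0.021 fx -1.8 fy 0.9 fz -2.2 lag -0.86
-0.009 fx -2.3 fy 0.3 fz -2.2 lag -0.77
0.003 fx -3.7 fy 0.0 fz -0.9 lag -0.78
0.015 fx -3.7 fy 0.4 fz 2.2 lag -0.68
0.027 fx -4.3 fy -0.2 fz 1.0 lag -0.57
0.03 fx -4.7 fy 0.3 fz 0.6 lag -0.4
0.033 fx -4.0 fy 0.2 fz -0.7 lag -0.27
0.036 fx -5.3 fy 1.2 fz -2.4 lag -0.35
0.039 fx -6.0 fy 1.0 fz -3.1 lag -0.38
0.042 fx -5.4 fy 0.6 fz -2.3 lag -0.34
0.045 fx -5.4 fy 0.6 fz -2.9 lag -0.38
0.048 fx -6.0 fy 0.8 fz -3.3 lag -0.52
0.051 fx -12.0 fy 1.8 fz 0.9 lag -2.31
0.054 fx -21.7 fy 1.4 fz 7.0 lag -4.63
30.8417
[(32, [290.2, 210.1], [286, 207, 8, 7])] (np.float64(289.09558417890264), np.float64(208.17798086797976))
[(26, [155.5, 218.3], [150, 215, 12, 7]), (84, [255.8, 311.3], [252, 306, 9, 11])] (np.float64(252.9683203660863), np.float64(290.0675998448924))
```

```bash
python3 - <<'E'
from h import *
B=np.array([.5506,-.077,.147])
bot.servo_line(B-XS*.05,velocity=.12); bot.servo_line(B-XS*.06+ZW*.12,velocity=.2)
bot.reach([.40,.12,.32],toolR(-ZW,YS).as_quat()); bot.dwell(.2)
for n in("side","top"):
    r=vision.read_camera(n);np.savez(n+"11.npz",**r);cv2.imwrite(f"pics/{n}11.png",cv2.cvtColor(r["frame"],cv2.COLOR_RGB2BGR));print(n,"red",blobs(red(r)),"blue",blobs(blue(r)))
print(get_obs()["time_s"])
E
```

```text
side red [(66, [259.2, 211.3], [255, 207, 9, 9])] blue [(1862, [16.2, 31.8], [0, 0, 41, 63]), (174, [285.0, 280.0], [278, 272, 18, 18])]
top red [(39, [289.3, 186.9], [286, 184, 7, 7])] blue [(107, [342.6, 192.2], [337, 187, 15, 11])]
33.8583
```

View pics/side11.png

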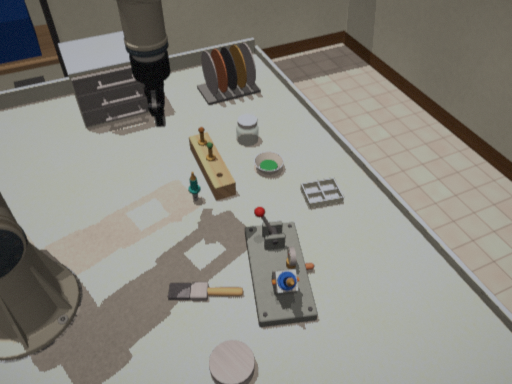

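View pics/top11.png

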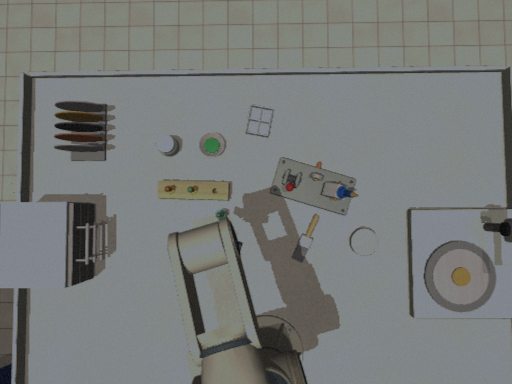

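```bash
python3 - <<'E'
from h import *
s,t=load("side11"),load("top11");M=MOUTH+XS*.0016-TX*.0036
for r in(s,t): print(np.round(proj(r,M+ZC*.068),1),np.round(proj(r,M+ZC*.073),1))
a=cv2.resize(s["frame"][255:310,260:320],(400,366));b=cv2.resize(t["frame"][175:210,320:365],(400,311));b=cv2.copyMakeBorder(b,0,55,0,0,0)
cv2.imwrite("pics/c12.png",cv2.cvtColor(cv2.hconcat([a,b]),cv2.COLOR_RGB2BGR))
E
```

```text
[292.6 279.5] [293.  279.6]
[356.4 194.2] [357.5 194.4]
```

View pics/c12.png

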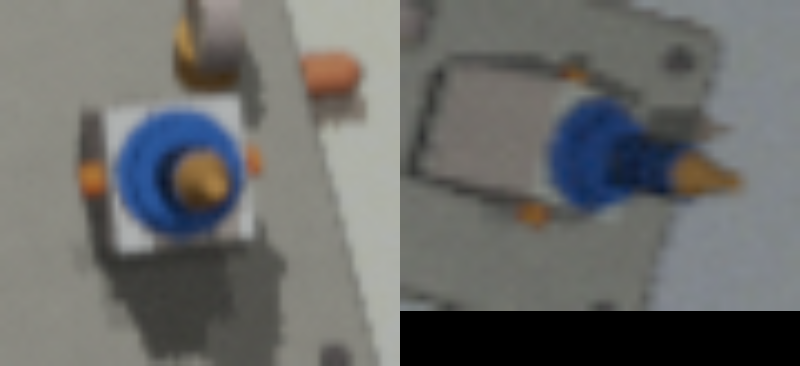

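```bash
python3 - <<'E'
from h import *
s,t=load("side11"),load("top11")
Mt=np.array([.5354,-.2485,.1007])
for M in (Mt,MOUTH): print([np.round(proj(r,M+ZC*k),1).tolist() for r in(s,t) for k in (0,.066,.068,.073)])
tip,e=tri([ray(s,(292.3,282.6)),ray(t,(358.2,195.3))]);print(tip,e)
for M in (Mt,MOUTH,MOUTH+XS*.0016-TX*.0036):
    v=tip-M; L=np.linalg.norm(v); print(L, "axial",v@ZC,"x",v@XS,"toolx(down+)",v@TX,"tilt",np.degrees(np.arctan2(v@TX,v@ZC)))
E
```

```text
[[287.1, 281.5], [292.0, 282.3], [292.2, 282.3], [292.6, 282.4], [341.6, 192.1], [356.1, 194.7], [356.6, 194.8], [357.7, 195.0]]
[[286.9, 280.7], [291.9, 281.4], [292.0, 281.5], [292.4, 281.5], [342.0, 192.3], [356.6, 194.9], [357.0, 195.0], [358.2, 195.2]]
[ 0.5219635  -0.28955931  0.16195518] [np.float64(0.00014427653122249173), np.float64(0.000144276531222504)]
0.07495734832998818 axial 0.07495298634963433 x -0.0007694166125287316 toolx(down+) 0.0002488051668971629 tilt 0.1901916697202411
0.0710360083727763 axial 0.07100473324183182 x -5.6223061826376694e-05 toolx(down+) 0.0021069365820463658 tilt 1.699649533660008
0.07125296023833481 axial 0.07100473324183183 x -0.0016562230618263963 toolx(down+) 0.00570693658204636 tilt 4.595214702158617
```

```bash
python3 - <<'E'
from h import *
r0=vision.read_camera("wrist")
bot.reach(np.array([.5345,-.249,.23])-XS*.06-YS*.02,toolR(-ZW,YS).as_quat()); bot.dwell(.3)
r=vision.read_camera("wrist");np.savez("wrist12.npz",**r);f=cv2.cvtColor(r["frame"],cv2.COLOR_RGB2BGR);r["fish"]=True
print([np.round(proj(r,MOUTH+ZC*k),1).tolist() for k in (-.03,0,.0,.068,.073)],get_obs()["time_s"])
cv2.imwrite("pics/wrist12.png",f)
E
```

```text
[[289.2, 231.2], [274.0, 242.8], [274.0, 242.8], [229.0, 276.3], [225.0, 279.2]] 35.7
```

View pics/wrist12.png

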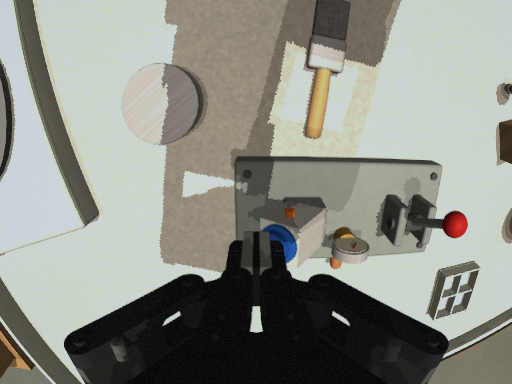

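Gripper hides it; moving a little along the station's +x side and -y gives a clear view.

```bash
python3 - <<'E'
from h import *
bot.servo_line(np.array([.5345,-.249,.24])-XS*.0+YS*.08,velocity=.25); bot.dwell(.3)
r=vision.read_camera("wrist");np.savez("wrist13.npz",**r);f=cv2.cvtColor(r["frame"],cv2.COLOR_RGB2BGR);r["fish"]=True
P=[np.round(proj(r,MOUTH+ZC*k),1).tolist() for k in (-.03,0,.002,.010,.068,.073)];print(P,get_obs()["time_s"])
x,y=map(int,P[2]);cv2.imwrite("pics/c13.png",cv2.resize(f[y-60:y+60,x-90:x+70],(800,600),interpolation=cv2.INTER_NEAREST));print(x-90,y-60)
E
```

```text
[[192.9, 173.7], [170.2, 181.0], [168.6, 181.5], [162.0, 183.7], [107.7, 201.9], [102.5, 203.6]] 36.6667
78 121
```

View pics/c13.png

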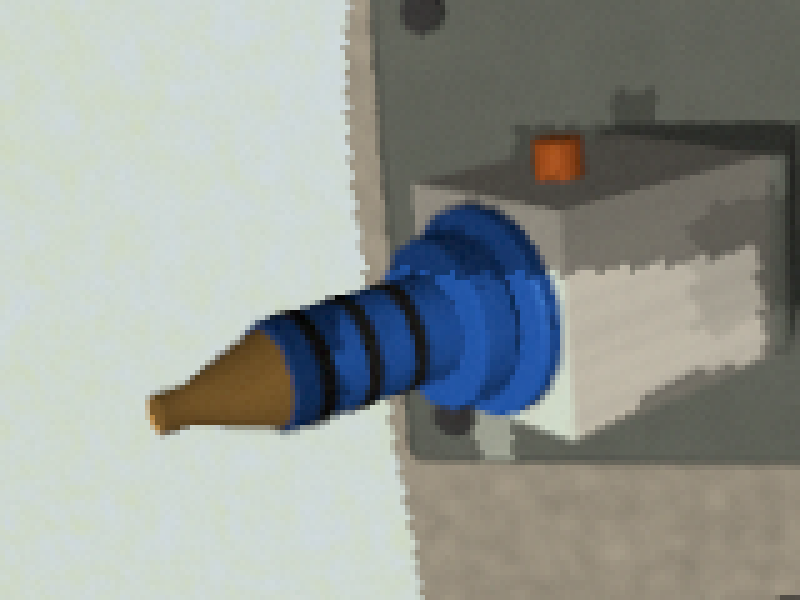

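```bash
python3 -c "
from workcell import hand_in
print(hand_in())"
```

```text
the job is handed in; nothing more can be done
None
```

The blue nozzle is locked in the leaning coupler, and the test lever was swung to its stop and has sprung back. The job was handed in at about 37 s of the 64 s allowed. No verdict was reported.

- **Nozzle:** I took it from the rack hole nearest the station and pushed it in with a peak force of about 23 N. It hit a hard stop at roughly 39 mm depth. A gentle pull back, about 11 N, did not move it out, so it was locked before I let go. The final close-up shows the flange flush on the ring, with no plug visible and the nozzle straight. Its outlet end is within about 2 px of where it should be when locked.
- **Lever:** Closed fingers pushed the ball about 70 mm. The force stayed under about 6 N until the stop, then rose to 22 N. After I backed off, the ball returned to its starting pixel in both the side and top views.
- **Other things on the bench:** In the side and top pictures nothing else appears to have moved.
- **Checks that disagreed:**
  - The coarse side and top views put the nozzle's outlet 71 to 75 mm from the mouth instead of 68 mm. At that distance one pixel is worth several millimetres, and the closer wrist view and the pull test both show it locked.
  - The insertion resistance I measured peaked at about 6 N, below the 15 N in the description, so I relied on the pull test to confirm the lock.

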